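Stroke the tea organiser's lids shut and lock them

TASK

The five lids of the tea bag organiser stand ajar: run your fingertips lightly along the row in one stroke, beginning at the left end where the first lid is hinged, so that the lids are pressed flush one after another, and do not lift away until the last is down. Then push the orange lock post to the right until the bar stops, and draw back. Only touch and push: lift nothing, do not force the lids or open them farther, and leave the other things alone.

Things in the scene. Friction and masses are not known exactly. Their poses are not given: they have to be found in the camera images.
- organiser: Teal plastic tea bag organiser, stuck to the table by its feet: 92 mm deep (x), 239 long (y), 55 high. Origin: centre of its underside; x to its back, y to its left along the row, z up. Five bins at 42 mm pitch under clear lids with white frames, lid_1 at the left (+y) to lid_5 at the right; shut, their tops are flush with the end caps, 55 mm up. Orange lock bar on its front ledge.
- row_start (a point): Middle of the left end cap's top, where the row begins: organiser frame (0.008, 0.113, 0.055). The cap is 13 mm wide and lid_1's hinge lies 10 mm to the right of this point.
- row_end (a point): Middle of the right end cap's top, where the row ends: organiser frame (0.008, -0.113, 0.055). lid_5's free edge, when shut, lies 9 mm to the left of this point.
- lock_post (a point): Centre of the top of the lock bar's orange thumb post: 12 x 12 mm in plan, top 78 mm above the table. Unlocked it stands at organiser frame (-0.042, -0.062, 0.078) and moves with the bar. The bar's five hooks, 30 to 44 mm in front of the organiser's middle, rise to 59 mm above the table; above 60 mm only the post stands up (lids shut).
- lock (a joint): Travel of the orange lock bar to the organiser's right (-y), m: 0 to 0.002 unlocked, 0.014 at its stop, where its hooks stand over the front tabs of all five lids. It slides with about 1.5 N of friction and stays where it is left.
- lid_1 (a joint): Opening of lid 1 from the left, rad: 0 shut flush, grows as it opens. 39 mm along the row, 68 mm deep, 3 mm thick. Its hinge runs across the row at organiser y = 0.103, z = 0.0535; its right edge is free, so ajar it slopes up to the right. Weak friction (0.006 N m) holds it where it is left.
- lid_2 (a joint): Opening of lid 2 from the left, rad: 0 shut flush, grows as it opens. 39 mm along the row, 68 mm deep, 3 mm thick. Its hinge runs across the row at organiser y = 0.061, z = 0.0535; its right edge is free, so ajar it slopes up to the right. Weak friction (0.006 N m) holds it where it is left.
- lid_3 (a joint): Opening of lid 3 from the left, rad: 0 shut flush, grows as it opens. 39 mm along the row, 68 mm deep, 3 mm thick. Its hinge runs across the row at organiser y = 0.019, z = 0.0535; its right edge is free, so ajar it slopes up to the right. Weak friction (0.006 N m) holds it where it is left.
- lid_4 (a joint): Opening of lid 4 from the left, rad: 0 shut flush, grows as it opens. 39 mm along the row, 68 mm deep, 3 mm thick. Its hinge runs across the row at organiser y = -0.023, z = 0.0535; its right edge is free, so ajar it slopes up to the right. Weak friction (0.006 N m) holds it where it is left.
- lid_5 (a joint): Opening of lid 5 from the left, rad: 0 shut flush, grows as it opens. 39 mm along the row, 68 mm deep, 3 mm thick. Its hinge runs across the row at organiser y = -0.065, z = 0.0535; its right edge is free, so ajar it slopes up to the right. Weak friction (0.006 N m) holds it where it is left.
- mug: Cream mug with blue dots, 92 mm across without its handle, 93 mm high; bystander. Origin: under it.
- tea_glass: Waisted clear tea glass, 62 mm wide, 86 mm high; bystander. Origin: centre of its underside.
- sugar_canister: White canister with a wooden knobbed lid, 70 mm wide, 90 mm high; bystander. Origin: centre of its underside.
- teaspoon: Steel teaspoon, 134 mm long, lying; bystander. Origin: its middle.
- sachet: Red stick sachet, 91 x 30 x 8 mm, lying; bystander. Origin: its middle.
- spice_jar: Small jar with a red cap, 45 mm wide, 106 mm high; bystander. Origin: centre of its underside.

How it is judged:
By the outcome, as a careful person would: the job done as asked, in the order asked, and still so for the second after the job is handed in, with the robot touching nothing.
It also fails if it takes over 54 s, if anything falls off the work surface, if the arm or the gripper's body presses on something with over 40 N, if the wrist force passes 120 N, or if a joint passes its speed limit or range.

ROBOT

A 7-joint arm with a two-finger parallel gripper is mounted at the origin on a cart in front of the work surface, level with it; the furniture and walls round the work are solid. World frame = base frame: x ahead of the robot, y to its left, z up, the work surface at z = 0. Lengths are in mm, angles in rad, forces in N, time in s.
With the tool pointing down it reaches from about 400 to 900 mm from the base axis. Payload 5.5 kg.
Tool frame: the origin (TCP) lies between the finger pads, 19 mm behind the fingertips; this is the grasp point; z points along the fingers, y is the line along which they close (so a half turn about z gives the same grasp; the last joint's range is limited). The gripper opens to 85 mm and grips with 20 to 120 N. Pads are 22 mm wide; open, the fingers measure 114 mm over their backs; the gripper's body (76 mm by 85 mm) begins 54 mm behind the grasp point. The pads swing forward as they close: fully open they stand 13 mm farther back than shut.
Start: joints at [1.393, 0.501, -0.427, 1.55, 0.221, 1.138, -0.21], TCP at [277.362, -587.852, 250.01] pointing down, gripper open.
Joint ranges: [-2.88, 2.88], [-0.31, 2.03], [-1.54, 1.56], [0.2, 2.42], [-1.41, 4.55], [0.19, 2.02], [-2.57, 2.57]. Speed limits (rad/s): [2.57, 2.57, 3.14, 3.14, 3.14, 3.14, 3.14].

INTERFACE

Orientations are given as a rotation vector (axis times angle).
In Python, from bench import readout, cams, robot, models gives the robot as it stands.
- The arm moves only by the tool servo_tool, never from a script. Its argument "motion" is a list of rows, each a list of 7 numbers: the opening, from 0 (shut) to 1 (fully open), then the shift along the tool's x, y, z scaled (see below), then the turn, a rotation vector about the tool's x, y, z scaled (see below). In form: [[gripper, dx, dy, dz, wx, wy, wz], ...]. A call has exactly 8 rows; each row shifts and turns the commanded pose from where the row before left it, along the tool's axes as they then stand; what a row does not reach is not made up. The controller multiplies each number of a shift by 0.03 m and each number of a turn by 90 degrees. A row lasts 1/8 s, in which the tool goes at most 62.5 mm and 10.7 degrees, less where a joint would pass 70% of its speed; a pose out of reach is approached as far as the arm can. A call with a number of a shift or a turn outside -1 to 1 is refused whole. A call with a gripper value outside its range is refused whole. The fingers move at their own pace and stop on an object; "grip_force" is the grip in N (left out, the last holds). Time passes only in rows, so rows that do not move let the fingers close, or fill a call up. It gives the time, the measured TCP pose, the force, the opening and the grip force at its end, in the units of the state.
- readout.get_obs(): the state, without advancing time (a new reading comes with each control period).
- cams.grab_frame(name): name is "side" or "top" or "wrist"; returns the picture (480x640x3 uint8, red, green, blue); there is no depth.
- cams.camera_model(name): a dict with "intrinsics" (3x3 intrinsics, pixels), "dist" ([k1, k2, p1, p2, k3] as OpenCV has them; the pictures are not rectified), "rvec" (rotation vector, rad) and "tvec" (3), from world to camera coordinates, as OpenCV has them; the wrist camera has in their place "T_tool_cam" (4x4, takes a point from camera to tool coordinates, whose origin is the TCP and whose axes are the flange's). Camera axes: x right, y down, z forward; pixel columns grow to the right and rows downward; lengths in mm; the calibration is good to about 2 mm. A picture is of the moment at which its call begins: read the wrist's pose just before it. camera_model takes no time and is no camera call.
- robot.hand_in(): hands the job in; it is judged then, once.
Trained networks look in the newest picture that a camera, given by its name, has taken for a name from the list of things; names that differ only in an ending like _2 or _b are one class to them, and where a whole thing is asked for, a point or a joint stands for the part that bears it (a point fixed in the world has none). Each returns a list of dicts, best first, with "confidence" (0 to 1); they miss things now and then, are a little off and sometimes report something else, mostly with a low value. They report only what shows in the picture. A call takes as long as a camera call.
- models.regions_of(camera, label): "pixels" (480x640 bool, what is visible of it) and "extent" ([left, top, right, bottom] in pixels, round what is visible of it).
The state is a dict: "clock": time; "joints": joint angles; "joint_vel": joint speeds; "tau": joint torques, N m; "ee_pos": TCP position; "eef_rot": TCP orientation; "force": force on the tool from outside, world axes, zero at the start; "moment": the same for the moment, N m; "width": opening from 0.0 (shut) to 1.0 (fully open); "grip_force": force on a finger pad.
Only numpy, scipy, OpenCV 4.12 (cv2) and the standard library are available. Lean on these libraries where they do the work, as an engineer would, in place of code of your own. Each camera call takes 0.05 s, during which the arm holds its last target. There are 200 camera calls.

## Working session

There is one attempt and no reset: what is moved stays moved. The work goes in short steps, Python scripts to look and compute and a tool call to move; the robot and the scene stay as the last step left them, time stands still between calls to the robot, and variables do not carry over. Pictures are saved under pics/ and viewed, at most 10 in all, crops included, and the job is handed in when it is done.

Besides the shell and the picture viewer there is one more tool, called as name(argument=value, ...), one argument or row to a line, values as JSON. servo_tool: Moves the arm, as the interface text tells. Shifts and turns lie within -1 to 1; 1 stands for 0.03 m of shift or 90 degrees of turn. Its arguments: {"type":"object","properties":{"motion":{"type":"array","items":{"type":"array","items":{"type":"number","minimum":-1,"maximum":1}}},"grip_force":{"type":"number"}},"required":["motion"]}

```bash
mkdir -p pics; python3 - <<'E'
from bench import readout,cams,models
import cv2,numpy as np
o=readout.get_obs();print(o)
for c in("top","side"):
    im=cams.grab_frame(c);cv2.imwrite(f"pics/{c}0.png",im[:,:,::-1])
    m=cams.camera_model(c);print(c,m)
    for l in("organiser","lock_post","lid_1"):
        for r in models.regions_of(c,l)[:6]:print(l,round(r["confidence"],2),np.round(r["extent"]))
E
```

```text
{'clock': 0.0, 'joints': array([ 1.39316116,  0.50185539, -0.42674722,  1.55152419,  0.22081737,
        1.13830129, -0.21031409]), 'joint_vel': array([ 1.10713603e-03, -1.68188927e-03, -1.29004467e-03, -7.27038417e-04,
       -1.60316600e-05, -1.47154910e-03, -1.78634603e-03]), 'tau': array([ 4.56471107e-04, -5.69526350e+01, -5.81630722e+00, -2.80941904e+01,
        1.06984290e-02,  1.19077813e-02, -2.79590495e-06]), 'ee_pos': array([ 276.98497735, -587.25855437,  248.919846  ]), 'eef_rot': array([-3.06363922e+00, -6.86471655e-01,  6.60774537e-04]), 'force': array([-0.95242108,  0.20424088,  0.38871416]), 'moment': array([-0.00715087, -0.02582971, -0.00157749]), 'grip_force': 0.0, 'width': 1.0012683927726969}
top {'intrinsics': array([[569.52931463,   0.        , 319.89500221],
       [  0.        , 569.52931463, 244.99854892],
       [  0.        ,   0.        ,   1.        ]]), 'dist': array([-0.13638529,  0.        ,  0.        ,  0.        ,  0.        ]), 'rvec': array([ 2.21359397, -2.16329146,  0.04049951]), 'tvec': array([  31.84298607,  559.37922244, 1231.80400072])}
organi
[... 182 characters left out ...]
. 253. 357. 289.]
lid_1 0.67 [310. 262. 335. 296.]
side {'intrinsics': array([[484.01444821,   0.        , 316.01669624],
       [  0.        , 484.01444821, 242.25638848],
       [  0.        ,   0.        ,   1.        ]]), 'dist': array([-0.07048501,  0.        ,  0.        ,  0.        ,  0.        ]), 'rvec': array([ 2.20498248, -0.00777586,  0.03063208]), 'tvec': array([-535.39269196,   70.43353704, 1023.4495494 ])}
organiser 0.88 [267. 237. 346. 340.]
lock_post 0.66 [269. 250. 305. 314.]
lock_post 0.21 [342. 156. 360. 197.]
lid_1 0.64 [291. 264. 325. 274.]
lid_1 0.63 [279. 240. 312. 253.]
lid_1 0.6 [295. 274. 332. 293.]
lid_1 0.58 [303. 292. 343. 302.]
lid_1 0.45 [286. 252. 318. 260.]
```

```bash
python3 - <<'E'
import cv2
im=cv2.imread("pics/top0.png");cv2.imwrite("pics/top0c.png",cv2.resize(im[190:350,240:500],None,fx=3,fy=3,interpolation=cv2.INTER_CUBIC)[:,:780])
im=cv2.imread("pics/side0.png");cv2.imwrite("pics/side0c.png",cv2.resize(im[215:360,230:400],None,fx=4,fy=4,interpolation=cv2.INTER_CUBIC))
E
```

```text
(no output)
```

View pics/top0.png

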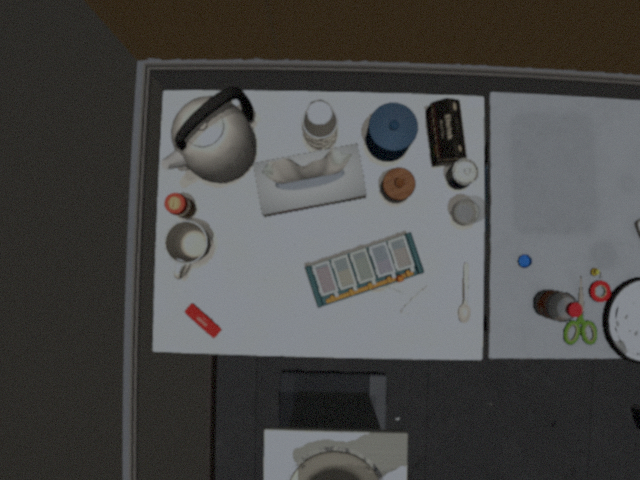

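View pics/top0c.png

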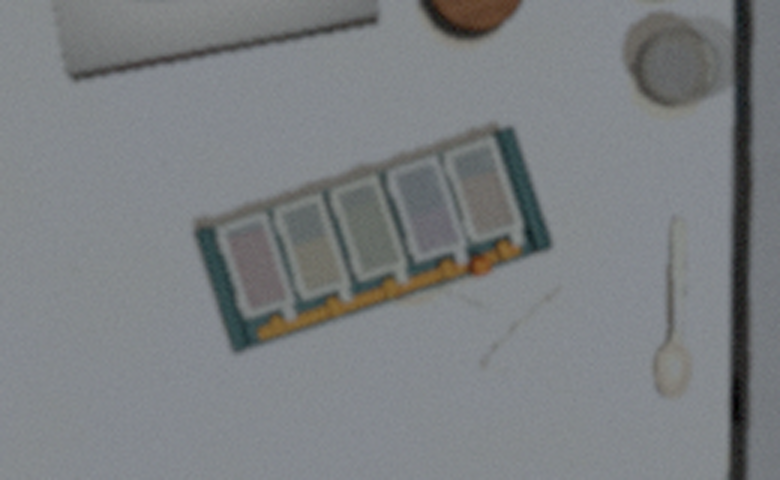

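View pics/side0c.png

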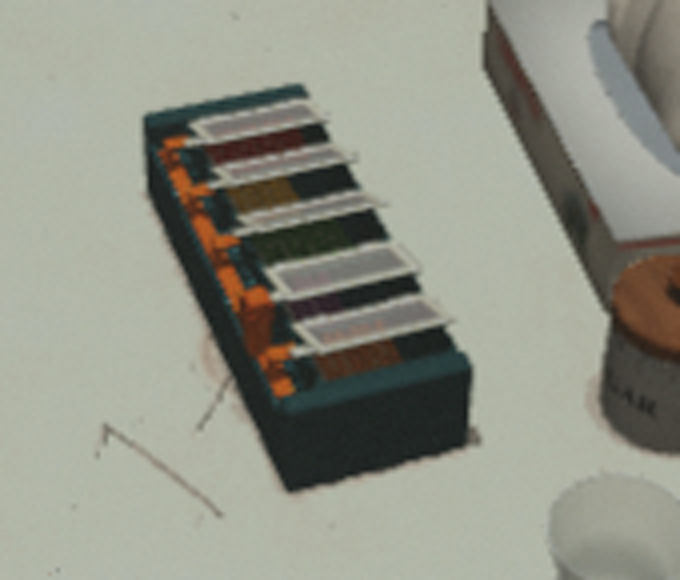

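Top view: the organiser lies yawed about 17°, its left end at pixel (312,285) and right end at (417,253). The orange bar faces the robot and the post is near (400,277). The side view shows all five lids ajar by a small amount, sloping up to the right. Next I fit the pose.

```bash
cat >h.py <<'E'
import numpy as np,cv2
from bench import cams
from scipy.optimize import least_squares
def proj(c,P):
    m=cams.camera_model(c);return cv2.projectPoints(np.array(P,float).reshape(-1,1,3),m["rvec"],m["tvec"],m["intrinsics"],m["dist"])[0].reshape(-1,2)
def W(p,P):
    c,s=np.cos(p[2]),np.sin(p[2]);P=np.array(P,float)
    return np.c_[p[0]+c*P[:,0]-s*P[:,1],p[1]+s*P[:,0]+c*P[:,1],P[:,2]]
E
cat > fit.py <<'E'
from h import *
O=[[46,119.5,55],[-46,119.5,55],[-46,-119.5,55],[46,-119.5,55],[-42,-62,78]]
top=np.array([[197,225],[237,350],[550,247],[513,128],[482,262]])/3+[240,190]
O2=[[46,119.5,55],[-46,119.5,55],[-46,-119.5,55],[46,-119.5,55],[-46,-119.5,0],[46,-119.5,0],[-42,-62,78]]
side=np.array([[303,86],[147,118],[287,408],[470,360],[290,490],[467,442],[257,292]])/4+[230,215]
def f(p,w=(1,1)):return np.r_[w[0]*(proj("top",W(p,O))-top).ravel(),w[1]*(proj("side",W(p,O2))-side).ravel()]
for w in((1,1),(1,0),(0,1)):
    r=least_squares(f,[600,0,.3],args=(w,),x_scale=[10,10,.1]);print(np.round(r.x,4))
    print(np.round(r.fun.reshape(-1,2),1).tolist())
    print(np.round(W(r.x,[[8,113,55],[8,-113,55],[-42,-62,78]]),1).tolist())
E
python3 fit.py; python3 - <<'E'
from bench import cams;print(cams.camera_model("wrist"))
E
```

```text
[ 5.092194e+02 -5.105910e+01  3.387000e-01]
[[-1.8, 0.2], [-1.6, -0.0], [1.3, -1.0], [-0.0, -2.5], [-0.9, 0.8], [-0.1, -1.8], [-1.5, -1.8], [-0.3, 1.2], [1.4, 1.3], [-1.1, 1.8], [0.4, 1.8], [-0.9, -0.4]]
[[479.2, 58.2, 55.0], [554.3, -155.0, 55.0], [490.2, -123.5, 78.0]]
[ 5.083321e+02 -5.236740e+01  3.330000e-01]
[[-1.1, 0.3], [-1.2, 0.2], [1.9, -0.2], [0.8, -1.8], [-0.3, 1.5], [-0.0, -0.0], [-0.0, -0.0], [-0.0, 0.0], [0.0, 0.0], [-0.0, 0.0], [-0.0, 0.0], [-0.0, 0.0]]
[[479.0, 57.0, 55.0], [552.8, -156.5, 55.0], [488.9, -124.7, 78.0]]
[ 5.09753e+02 -4.94595e+01  3.39900e-01]
[[-0.0, 0.0], [-0.0, -0.0], [0.0, -0.0], [-0.0, -0.0], [-0.0, 0.0], [0.0, -2.2], [-1.3, -2.2], [0.1, 0.6], [1.7, 0.7], [-0.7, 1.2], [0.7, 1.1], [-0.6, -0.9]]
[[479.6, 59.7, 55.0], [555.0, -153.3, 55.0], [490.8, -121.9, 78.0]]
{'intrinsics': array([[369.49873171,   0.        , 323.2261682 ],
       [  0.        , 369.49873171, 237.79919974],
       [  0.        ,   0.        ,   1.        ]]), 'dist': array([-0.02402448,  0.        ,  0.        ,  0.        ,  0.        ]), 'T_tool_cam': array([[ 3.27675850e-04, -9.45140641e-01, -3.26663531e-01,
         8.43662798e+01],
       [ 9.99999871e-01,  4.36492215e-04, -2.59810832e-04,
         1.08202449e+00],
       [ 3.88143865e-04, -3.26663403e-01,  9.45140662e-01,
        -1.24950190e+02],
       [ 0.00000000e+00,  0.00000000e+00,  0.00000000e+00,
         1.00000000e+00]])}
```

servo_tool(
  motion=[
    [0,0.9,-0.8,0,0,0,0],
    [0,0.9,-0.8,0,0,0,0],
    [0,0.9,-0.8,0,0,0,0],
    [0,0.9,-0.8,0,0,0,0],
    [0,0.9,-0.8,0,0,0,0],
    [0,0.9,-0.8,0,0,0,0],
    [0,0.9,-0.8,0,0,0,0],
    [0,0.9,-0.8,0,0,0,0],
  ],
  grip_force=30,
)

```text
clock: 1.4
ee_pos: [391.2, -321.0, 250.3]
eef_rot: [3.065, 0.687, 0.0]
force: [0.5, 1.1, -1.4]
width: 0.002
grip_force: 0.0
```

servo_tool(
  motion=[
    [0,0.9,-0.8,0.2,0,0,0],
    [0,0.9,-0.8,0.2,0,0,0],
    [0,0.9,-0.8,0.2,0,0,0],
    [0,0.9,-0.8,0.2,0,0,0],
    [0,0.9,-0.8,0.2,0,0,0],
    [0,0.9,-0.8,0.2,0,0,0.03],
    [0,0.9,-0.8,0.2,0,0,0.035],
    [0,0,0,0,0,0,0],
  ],
)

```text
clock: 2.4
ee_pos: [492.5, -86.7, 208.1]
eef_rot: [-3.094, -0.538, -0.002]
force: [0.6, 0.1, 0.5]
width: -0.0
grip_force: 0.0
```

```bash
python3 - <<'E'
from bench import readout,cams,models
import cv2,numpy as np,pickle
o=readout.get_obs()
im=cams.grab_frame("wrist");cv2.imwrite("pics/w1.png",im[:,:,::-1])
pickle.dump((o["ee_pos"],o["eef_rot"]),open("w1.pkl","wb"));print(o["ee_pos"],o["eef_rot"])
E
```

```text
[492.50683424 -86.72244421 208.06896708] [-3.09385468e+00 -5.37702946e-01 -1.52382883e-03]
```

View pics/w1.png

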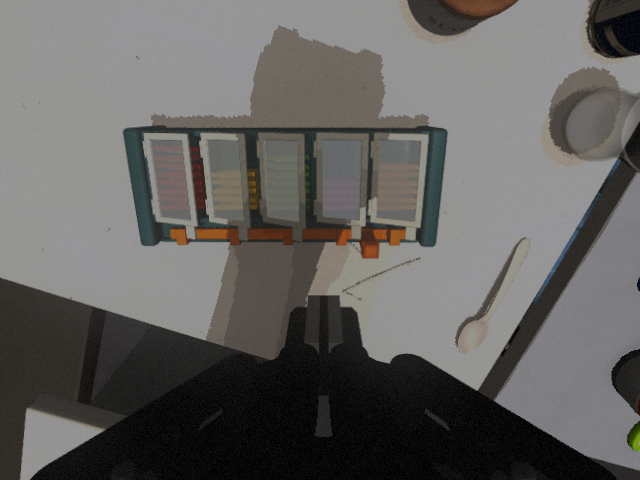

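Wrist view: the corners of the organiser's top are at (124,129), (144,245), (436,245) and (447,127). The post top is near (370,252) and the closed fingertips are at (322,297), about 15 mm wide along the row. I refine the fit with these.

```bash
cat >> fit.py <<'E'
print("wrist")
import pickle
pos,rot=pickle.load(open("w1.pkl","rb"));m=cams.camera_model("wrist")
T=np.eye(4);T[:3,:3]=cv2.Rodrigues(rot)[0];T[:3,3]=pos;C=np.linalg.inv(T@m["T_tool_cam"])
def pw(P):return cv2.projectPoints(P.reshape(-1,1,3),cv2.Rodrigues(C[:3,:3])[0],C[:3,3],m["intrinsics"],m["dist"])[0].reshape(-1,2)
wr=np.array([[124,129],[144,245],[436,245],[447,127],[370,252]])
g=lambda p:(pw(W(p,O))-wr).ravel()
r=least_squares(g,[510,-51,.33],x_scale=[10,10,.1]);print(np.round(r.x,4),np.round(r.fun.reshape(-1,2),1).tolist())
a=lambda p:np.r_[g(p),f(p)]
r=least_squares(a,[510,-51,.33],x_scale=[10,10,.1]);print(np.round(r.x,4),np.round(r.fun.reshape(-1,2),1).tolist())
print(np.round(W(r.x,[[8,113,55],[8,-113,55],[-42,-62,78]]),1).tolist())
R=T[:3,:3];print("tool x,y dirs",np.round(R[:,:2].T,4).tolist())
P=W(r.x,[[8,117,55],[-42,-40,65]])
print("tool-frame offset TCP->",np.round((P+[0,0,19]-pos)@R,1))
E
python3 fit.py|sed -n '/wrist/,$p'
```

```text
wrist
[ 5.09145e+02 -5.23831e+01  3.48500e-01] [[-2.6, -0.5], [-2.4, 1.8], [1.9, 0.9], [3.0, -0.3], [0.0, -0.2]]
[ 5.091098e+02 -5.215820e+01  3.464000e-01] [[-2.8, -0.9], [-2.9, 1.5], [1.5, 1.1], [2.8, -0.0], [-0.4, -0.0], [-1.3, 0.7], [-0.8, 0.4], [1.9, -1.4], [0.2, -2.8], [-0.3, 0.6], [-0.6, -1.5], [-2.0, -1.3], [0.2, 1.7], [1.8, 1.5], [-0.6, 2.3], [0.7, 1.9], [-0.7, 0.1]]
[[478.3, 56.8, 55.0], [555.0, -155.7, 55.0], [490.7, -124.7, 78.0]]
tool x,y dirs [[0.9414, 0.3374, 0.0012], [0.3374, -0.9414, -0.0012]]
tool-frame offset TCP-> [[  34.9 -143.8  134.3]
 [ -14.8   13.3  124. ]]
```

servo_tool(
  motion=[
    [0,0.15,-0.6,0.3,0,0,0],
    [0,0.15,-0.6,0.3,0,0,0],
    [0,0.15,-0.6,0.3,0,0,0],
    [0,0.15,-0.6,0.3,0,0,0],
    [0,0.15,-0.6,0.5,0,0,0],
    [0,0.15,-0.6,0.5,0,0,0],
    [0,0.15,-0.6,0.5,0,0,0],
    [0,0.11,-0.59,0.5,0,0,0],
  ],
)

```text
clock: 3.45
ee_pos: [476.9, 55.7, 111.8]
eef_rot: [3.096, 0.526, 0.001]
force: [0.4, -0.2, 0.3]
width: -0.006
grip_force: 0.0
```

servo_tool(
  motion=[
    [0,0,0,0.3,0,0,0],
    [0,0,0,0.3,0,0,0],
    [0,0,0,0.2,0,0,0],
    [0,0,0,0.1,0,0,0],
    [0,0,0,0,0,0,0],
    [0,0,0,0,0,0,0],
    [0,0,0,0,0,0,0],
    [0,0,0,0,0,0,0],
  ],
)

```text
clock: 4.45
ee_pos: [476.8, 57.0, 85.2]
eef_rot: [3.097, 0.53, 0.001]
force: [-0.5, 0.2, -0.2]
width: -0.002
grip_force: 0.0
```

servo_tool(
  motion=[
    [0,0,0,0.06,0,0,0],
    [0,0,0,0.06,0,0,0],
    [0,0,0,0.06,0,0,0],
    [0,0,0,0.06,0,0,0],
    [0,0,0,0.05,0,0,0],
    [0,0,0,0,0,0,0],
    [0,0,0,0,0,0,0],
    [0,0,0,0,0,0,0],
  ],
)

```text
clock: 5.45
ee_pos: [476.7, 56.9, 76.4]
eef_rot: [3.097, 0.53, 0.0]
force: [-0.5, 0.0, 0.4]
width: 0.0
grip_force: 0.0
```

servo_tool(
  motion=[
    [0,0,0,0.03,0,0,0],
    [0,0,0,0.02,0,0,0],
    [0,0,0,0,0,0,0],
    [0,0,0,0,0,0,0],
    [0,0,0,0,0,0,0],
    [0,0,0,0,0,0,0],
    [0,0,0,0,0,0,0],
    [0,0,0,0,0,0,0],
  ],
)

```text
clock: 6.45
ee_pos: [476.7, 56.9, 74.8]
eef_rot: [3.097, 0.529, 0.0]
force: [-0.4, 0.3, 0.1]
width: -0.003
grip_force: 0.0
```

servo_tool(
  motion=[
    [0,0,0,0.02,0,0,0],
    [0,0,0,0,0,0,0],
    [0,0,0,0,0,0,0],
    [0,0,0,0.01,0,0,0],
    [0,0,0,0,0,0,0],
    [0,0,0,0,0,0,0],
    [0,0,0,0,0,0,0],
    [0,0,0,0,0,0,0],
  ],
)

```text
clock: 7.45
ee_pos: [476.7, 56.9, 73.9]
eef_rot: [-3.097, -0.529, -0.0]
force: [-0.6, 0.7, 0.6]
width: 0.001
grip_force: 0.0
```

servo_tool(
  motion=[
    [0,0,0,0.01,0,0,0],
    [0,0,0,0,0,0,0],
    [0,0,0,0.01,0,0,0],
    [0,0,0,0,0,0,0],
    [0,0,0,0,0,0,0],
    [0,0,0,0,0,0,0],
    [0,0,0,0,0,0,0],
    [0,0,0,0,0,0,0],
  ],
)

```text
clock: 8.45
ee_pos: [476.7, 56.9, 73.8]
eef_rot: [3.096, 0.53, 0.0]
force: [-1.7, -0.7, 8.2]
width: -0.003
grip_force: 4.1
```

servo_tool(
  motion=[
    [0,0,0.1,-0.01,0,0,0],
    [0,0,0.2,0,0,0,0],
    [0,0,0.2,0,0,0,0],
    [0,0,0.2,0,0,0,0],
    [0,0,0.2,0,0,0,0],
    [0,0,0.2,0,0,0,0],
    [0,0,0.2,0,0,0,0],
    [0,0,0.2,0,0,0,0],
  ],
)

```text
clock: 9.45
ee_pos: [491.8, 14.5, 73.7]
eef_rot: [-3.096, -0.529, -0.0]
force: [-2.9, 7.8, 8.4]
width: -0.0
grip_force: 5.6
```

servo_tool(
  motion=[
    [0,0,0.2,-0.005,0,0,0],
    [0,0,0.2,0,0,0,0],
    [0,0,0.2,0,0,0,0],
    [0,0,0.2,0,0,0,0],
    [0,0,0.2,0,0,0,0],
    [0,0,0.2,0,0,0,0],
    [0,0,0.2,0,0,0,0],
    [0,0,0.2,0,0,0,0],
  ],
)

```text
clock: 10.45
ee_pos: [507.5, -30.6, 73.8]
eef_rot: [-3.096, -0.53, 0.0]
force: [-1.2, 3.4, 5.2]
width: 0.004
grip_force: 2.6
```

servo_tool(
  motion=[
    [0,0,0.2,0,0,0,0],
    [0,0,0.2,0,0,0,0],
    [0,0,0.2,0,0,0,0],
    [0,0,0.2,0,0,0,0],
    [0,0,0.2,0,0,0,0],
    [0,0,0.2,0,0,0,0],
    [0,0,0.2,0,0,0,0],
    [0,0,0.2,0,0,0,0],
  ],
)

```text
clock: 11.45
ee_pos: [523.6, -76.2, 73.8]
eef_rot: [-3.096, -0.53, 0.0]
force: [-0.9, 4.4, 5.4]
width: 0.001
grip_force: 2.8
```

servo_tool(
  motion=[
    [0,0,0.2,0,0,0,0],
    [0,0,0.2,0,0,0,0],
    [0,0,0.2,0,0,0,0],
    [0,0,0.2,0,0,0,0],
    [0,0,0.2,0,0,0,0],
    [0,0,0.2,0,0,0,0],
    [0,0,0.2,0,0,0,0],
    [0,0,0.2,0,0,0,0],
  ],
)

```text
clock: 12.45
ee_pos: [539.5, -121.5, 73.8]
eef_rot: [-3.096, -0.53, 0.0]
force: [-0.4, 3.8, 6.0]
width: -0.003
grip_force: 2.7
```

servo_tool(
  motion=[
    [0,0,0.2,0,0,0,0],
    [0,0,0.2,0,0,0,0],
    [0,0,0.2,0,0,0,0],
    [0,0,0.2,0,0,0,0],
    [0,0,0.2,0,0,0,0],
    [0,0,0.2,0,0,0,0],
    [0,0,0.05,0,0,0,0],
    [0,0,0,0,0,0,0],
  ],
)

```text
clock: 13.45
ee_pos: [552.1, -157.2, 73.9]
eef_rot: [3.096, 0.529, 0.0]
force: [-1.5, 3.0, 5.2]
width: -0.004
grip_force: 2.7
```

```bash
python3 - <<'E'
from bench import readout,cams
import cv2
im=cams.grab_frame("side")[:,:,::-1];cv2.imwrite("pics/side1c.png",cv2.resize(im[200:360,230:400],None,fx=3.5,fy=3.5,interpolation=cv2.INTER_CUBIC))
print(readout.get_obs()["force"])
E
```

```text
[-0.5435658   1.72850105  5.36347435]
```

View pics/side1c.png

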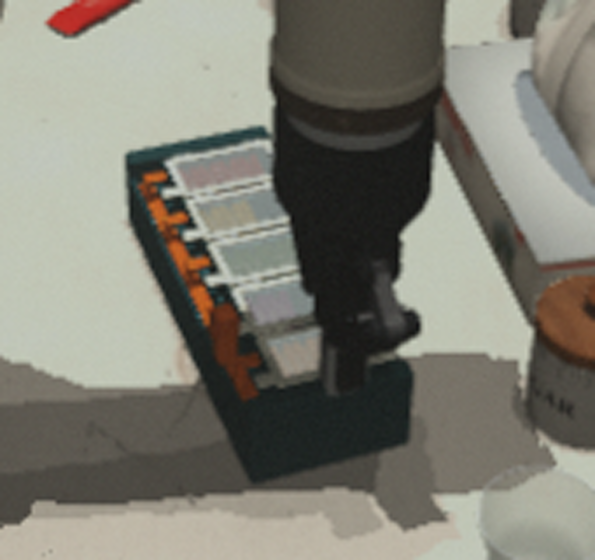

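All lids now look flush, and the finger rests on the right cap. Next I lift clear and move to the left side of the post.

servo_tool(
  motion=[
    [0,0,0,-0.3,0,0,0],
    [0,0,0,-0.3,0,0,0],
    [0,0,0,-0.3,0,0,0],
    [0,0,0,-0.3,0,0,0],
    [0,0,0,-0.3,0,0,0],
    [0,-0.2,-0.3,0,0,0,0],
    [0,-0.2,-0.3,0,0,0,0],
    [0,-0.2,-0.3,0,0,0,0],
  ],
)

```text
clock: 14.5
ee_pos: [524.7, -136.4, 118.4]
eef_rot: [-3.096, -0.53, 0.002]
force: [-0.3, 0.5, 0.7]
width: -0.0
grip_force: 0.0
```

servo_tool(
  motion=[
    [0,-0.2,-0.3,0,0,0,0],
    [0,-0.2,-0.3,0,0,0,0],
    [0,-0.2,-0.3,0,0,0,0],
    [0,-0.2,-0.35,0,0,0,0],
    [0,-0.16,-0.35,0,0,0,0],
    [0,0,0,0,0,0,0],
    [0,0,0,0,0,0,0],
    [0,0,0,0,0,0,0],
  ],
)

```text
clock: 15.5
ee_pos: [483.3, -101.9, 118.8]
eef_rot: [3.097, 0.529, 0.001]
force: [-0.3, -0.1, -0.1]
width: -0.001
grip_force: 0.0
```

```bash
python3 - <<'E'
from h import *
from bench import readout
import cv2
o=readout.get_obs();p=[509.1098,-52.1582,.3464]
c,s=np.cos(p[2]),np.sin(p[2]);d=o["ee_pos"][:2]-p[:2];print("org",c*d[0]+s*d[1],-s*d[0]+c*d[1],o["ee_pos"],o["eef_rot"])
im=cams.grab_frame("wrist")[:,:,::-1];cv2.imwrite("pics/w2.png",im)
E
```

```text
org -41.16326494280557 -37.98674316086387 [ 483.28861502 -101.8640693   118.83980331] [3.09662288e+00 5.28662902e-01 7.93744093e-04]
```

View pics/w2.png

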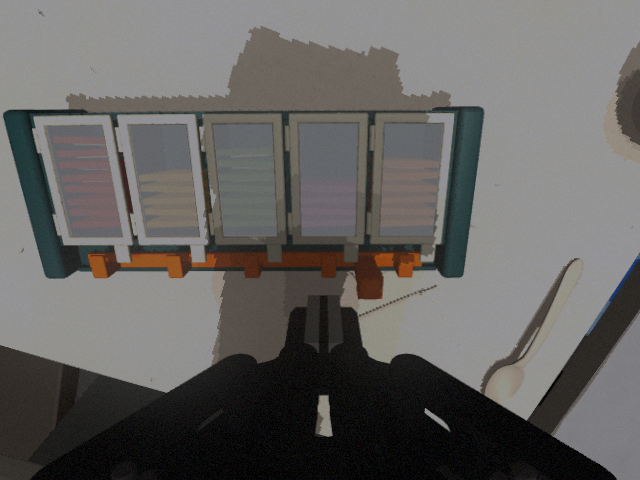

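All five lids are shut. The post is at (369,283), to the right of the fingertips at (322,300). I descend beside it.

servo_tool(
  motion=[
    [0,0,0,0.3,0,0,0],
    [0,0,0,0.3,0,0,0],
    [0,0,0,0.3,0,0,0],
    [0,0,0,0.2,0,0,0],
    [0,0,0.1,0,0,0,0],
    [0,0,0.1,0,0,0,0],
    [0,0,0,0,0,0,0],
    [0,0,0,0,0,0,0],
  ],
)

```text
clock: 16.55
ee_pos: [485.1, -107.4, 86.0]
eef_rot: [3.096, 0.529, 0.001]
force: [-0.3, -0.5, -0.1]
width: -0.0
grip_force: 0.0
```

servo_tool(
  motion=[
    [0,0,0.06,0,0,0,0],
    [0,0,0.06,0,0,0,0],
    [0,0,0.06,0,0,0,0],
    [0,0,0.06,0,0,0,0],
    [0,0,0,0,0,0,0],
    [0,0,0,0,0,0,0],
    [0,0,0,0,0,0,0],
    [0,0,0,0,0,0,0],
  ],
)

```text
clock: 17.55
ee_pos: [487.2, -114.1, 85.7]
eef_rot: [3.097, 0.529, -0.0]
force: [0.3, 0.0, 0.5]
width: 0.003
grip_force: 0.1
```

servo_tool(
  motion=[
    [0,0,0.04,0,0,0,0],
    [0,0,0.04,0,0,0,0],
    [0,0,0.04,0,0,0,0],
    [0,0,0.04,0,0,0,0],
    [0,0,0.04,0,0,0,0],
    [0,0,0.04,0,0,0,0],
    [0,0,0,0,0,0,0],
    [0,0,0,0,0,0,0],
  ],
)

```text
clock: 18.55
ee_pos: [488.8, -118.5, 85.5]
eef_rot: [-3.094, -0.532, 0.002]
force: [-2.5, 7.1, 2.4]
width: 0.004
grip_force: 4.0
```

servo_tool(
  motion=[
    [0,0,0.04,0,0,0,0],
    [0,0,0.03,0,0,0,0],
    [0,0,0.03,0,0,0,0],
    [0,0,0,0,0,0,0],
    [0,0,0,0,0,0,0],
    [0,0,0,0,0,0,0],
    [0,0,0,0,0,0,0],
    [0,0,0,0,0,0,0],
  ],
)

```text
clock: 19.55
ee_pos: [489.0, -119.0, 85.3]
eef_rot: [-3.091, -0.534, 0.004]
force: [-6.0, 12.0, 5.1]
width: 0.002
grip_force: 7.1
```

```bash
python3 - <<'E'
from bench import readout,cams
import cv2
im=cams.grab_frame("wrist")[:,:,::-1];cv2.imwrite("pics/w3.png",cv2.resize(im[80:340,150:510],None,fx=2.2,fy=2.2,interpolation=cv2.INTER_CUBIC))
print(readout.get_obs()["force"])
E
```

```text
[-4.42147841 12.92575408  5.04888174]
```

View pics/w3.png

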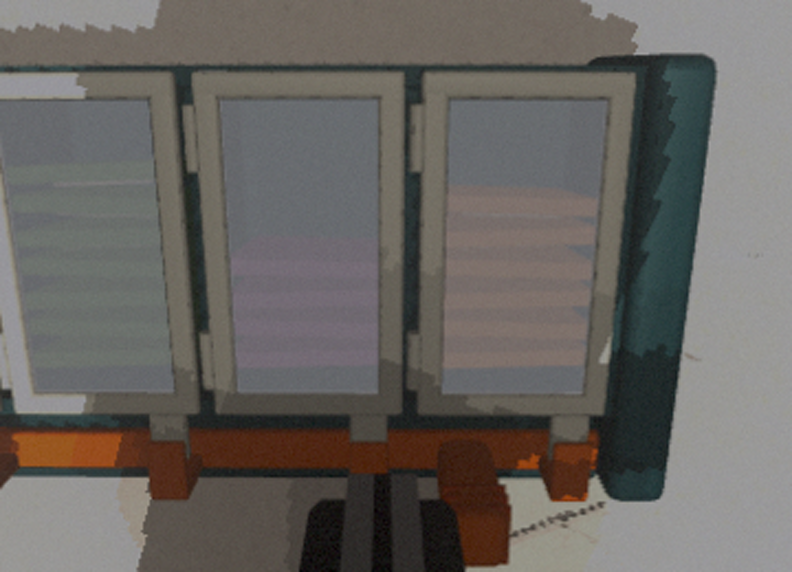

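The hooks now stand centred over the lid tabs, the bar's right end is at the cap, and the force is about 12 N against 1.5 N of friction. So the bar is at its stop. I draw back.

servo_tool(
  motion=[
    [0,0,-0.1,0,0,0,0],
    [0,0,-0.1,0,0,0,0],
    [0,0,-0.1,0,0,0,0],
    [0,0,-0.1,0,0,0,0],
    [0,0,-0.1,0,0,0,0],
    [0,0,-0.1,0,0,0,0],
    [0,0,-0.1,-0.1,0,0,0],
    [0,0,0,-0.3,0,0,0],
  ],
)

```text
clock: 20.6
ee_pos: [483.2, -103.3, 97.9]
eef_rot: [-3.096, -0.531, 0.001]
force: [0.8, 0.6, 0.1]
width: 0.0
grip_force: 0.0
```

servo_tool(
  motion=[
    [0,0,0,-0.6,0,0,0],
    [0,0,0,-0.6,0,0,0],
    [0,0,0,-0.6,0,0,0],
    [0,0,0,-0.6,0,0,0],
    [0,0,0,-0.6,0,0,0],
    [0,0,0,-0.4,0,0,0],
    [0,0,0,0,0,0,0],
    [0,0,0,0,0,0,0],
  ],
)

```text
clock: 21.6
ee_pos: [483.2, -103.8, 199.3]
eef_rot: [-3.096, -0.529, 0.001]
force: [0.0, -0.4, -0.1]
width: 0.003
grip_force: 0.0
```

```bash
python3 - <<'E'
from bench import readout,cams
import cv2
im=cams.grab_frame("wrist")[:,:,::-1];cv2.imwrite("pics/w4.png",cv2.resize(im[60:320,120:480],None,fx=2.2,fy=2.2,interpolation=cv2.INTER_CUBIC))
E
```

```text
(no output)
```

View pics/w4.png

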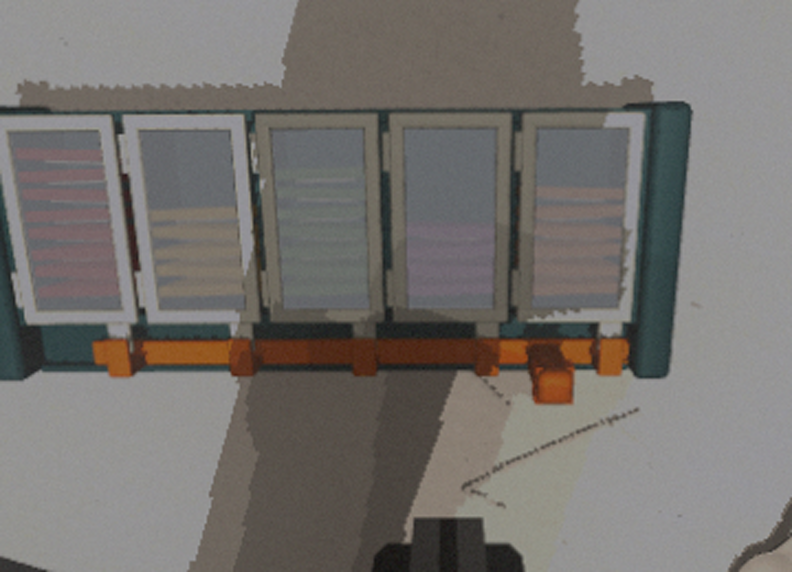

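The lids are shut, every hook is over its tab and the bar touches nothing of the robot. I check the post's travel numerically, then hand in.

```bash
python3 - <<'E'
from h import *
from bench import readout,robot
o=readout.get_obs();m=cams.camera_model("wrist")
T=np.eye(4);T[:3,:3]=cv2.Rodrigues(o["eef_rot"])[0];T[:3,3]=o["ee_pos"];C=np.linalg.inv(T@m["T_tool_cam"])
p=[509.11,-52.16,.3464]
P=W(p,[[-42,-62,78],[-42,-76,78]])
q=cv2.projectPoints(P.reshape(-1,1,3),cv2.Rodrigues(C[:3,:3])[0],C[:3,3],m["intrinsics"],m["dist"])[0].reshape(-1,2)
u=np.array([552,385])/2.2+[120,60];t=(u-q[0])[0]/(q[1]-q[0])[0]*14;print(q,u,"travel",t)
if t>11: print(robot.hand_in())
E
```

```text
[[353.59593558 236.68638956]
 [373.48010635 236.55582024]] [370.90909091 235.        ] travel 12.189805521157737
the job is handed in; nothing more can be done
None
```

I pressed all five lids flush in one left-to-right stroke, pushed the lock post right to its stop (measured travel about 12 mm, calibration good to about 2 mm), drew the arm clear and handed the job in at about 22 s.

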